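Return the dried seals to their stand in order

ROBOT

A 7-joint arm with a two-finger parallel gripper is mounted at the origin on the work surface. World frame = base frame: x ahead of the robot, y to its left, z up, the work surface at z = 0. Lengths are in m, angles in rad, forces in N, time in s.
With the tool pointing down it reaches from about 0.4 to 0.9 m from the base axis. Payload 5.6 kg.
Tool frame: the origin (TCP) lies on the centre line of the jaws, within the pads' length; the fingertips stand r.tip_reach ahead of it and the grasp point (between the pads) lies 5 mm behind it (r.tip_reach is the distance from the TCP to the fingertips, in m); z points along the fingers, y is the direction in which the jaws open and shut (so a half turn about z gives the same grasp; the last joint's range is limited). The gripper opens to 92 mm and grips with 3 to 60 N. Pads are 20 mm wide; open, the fingers measure 128 mm over their backs; the gripper's body (75 mm by 189 mm) begins 69 mm behind the grasp point.
Start: joints at [1.245, 0.468, -0.012, 1.603, 0.006, 1.071, -0.056], TCP at [0.181, -0.624, 0.229] pointing down, gripper open.
Joint ranges: [-2.53, 2.53], [-0.31, 2.02], [-1.57, 1.55], [0.28, 2.44], [-1.29, 4.43], [0.15, 1.84], [-2.92, 2.92]. Speed limits (rad/s): [2.57, 2.57, 3.14, 3.14, 3.14, 3.14, 3.14].

INTERFACE

Orientations are given as a unit quaternion [x, y, z, w].
In Python, from station import r gives the robot as it stands.
- The arm moves only by the shell command python3 -m inch 'ROWS' [OPENING] [FORCE]. ROWS is JSON, a list of rows, each a list of 6 numbers: the shift along the tool's x, y, z in mm, then the turn, a rotation vector about the tool's x, y, z in degrees. A call has exactly 5 rows; each row shifts and turns the commanded pose from where the row before left it, along the tool's axes as they then stand; what a row does not reach is not made up. A row lasts 1/12 s, in which the tool goes at most 41.7 mm and 7.16 degrees, less where a joint would pass 70% of its speed; a pose out of reach is approached as far as the arm can. A call is refused whole if a number of a shift passes 41.7 or a number of a turn 7.16, either way. A call with a gripper value outside its range is refused whole. OPENING is the finger opening in mm, from 0 to 91.9, set as the call begins (- or left out, the last holds). The fingers move at their own pace and stop on an object; FORCE is the grip in N (left out, the last holds). Time passes only in rows, so rows that do not move let the fingers close, or fill a call up. It gives the time, the measured TCP pose, the force and the opening at its end, in the units of the state.
- r.state(): the state, without advancing time (a new reading comes with each control period).
- r.grab_frame(name): name is "scene" or "top" or "wrist"; returns a dict with "image" (420x560x3 uint8, red, green, blue), "intrinsics" (3x3 intrinsics, pixels), "extrinsics" (4x4, takes a point from camera to world coordinates); the wrist camera has in their place "hand_eye" (4x4, takes a point from camera to tool coordinates, whose origin is the TCP and whose axes are the flange's). Camera axes: x right, y down, z forward; pixel columns grow to the right and rows downward; lengths in m; the calibration is good to about 2 mm. A picture is of the moment at which its call begins: read the wrist's pose just before it. There is no depth.
- r.close_job(): hands the job in, once; it reports no verdict.
The state is a dict: "time": time; "joint_positions": joint angles; "qvel": joint speeds; "effort": joint torques, N m; "tool_pos": TCP position; "tcp_rot": TCP orientation; "wrist_force": force on the tool from outside, world axes, zero at the start; "ft_torque": the same for the moment, N m; "opening": opening from 0.0 (shut) to 1.0 (fully open).
Only numpy, scipy, OpenCV 4.12 (cv2) and the standard library are available. Lean on these libraries where they do the work, as an engineer would, in place of code of your own. Each camera call takes 0.05 s, during which the arm holds its last target. There are 200 camera calls.

TASK

The four stone seals have dried on the white tiles of the light wooden rack; put them back into the four pockets of the dark seal stand, one seal in each pocket, standing upright and flat on the pocket floor. Keep their order counted from the brass-topped end posts: the seal nearest the drying rack's post goes into the pocket nearest the stand's post, the next one into the next pocket, and so on. Do not knock any seal over.

Things in the scene. Friction and masses are not known exactly. Their poses are not given: they have to be found in the camera images.
- tall_seal: Loose, grey soapstone, about 0.1 kg; origin at the centre of its underside, z up its height. Starts upright on tile_a, turned up to 17 degrees from it. Plain square column 24 x 24 mm, 64 mm high, the tallest of the four.
- round_seal: Loose, grey soapstone, about 0.1 kg; origin at the centre of its underside, z up its height. Starts upright on tile_b, turned up to 17 degrees from it. Plain cylinder 30 mm in diameter, 52 mm high.
- oblong_seal: Loose, grey soapstone, about 0.1 kg; origin at the centre of its underside, z up its height. Starts upright on tile_c, turned up to 17 degrees from it. Plain block, 22 mm along its x by 38 mm along its y, 42 mm high, the lowest.
- knob_seal: Loose, grey soapstone, about 0.1 kg; origin at the centre of its underside, z up its height. Starts upright on tile_d, turned up to 17 degrees from it. Square block 30 x 30 mm, 40 mm high, with a small round knob (20 mm wide) on its top; 58 mm high in all.
- tile_a: White square tile 48 x 48 x 6 mm, fixed on the light wooden drying rack, under the tall seal at the start; origin at the centre of its underside (12 mm above the table), z up. Its y axis runs along the rack's row of four tiles (60 mm apart, in any order) and points to the end where the rack's brass-topped end post stands, 45 mm beyond the centre of the last tile; all four tiles have the same axes. The post is 62 mm high above the table.
- tile_b: White square tile 48 x 48 x 6 mm, fixed on the light wooden drying rack, under the round seal at the start; origin at the centre of its underside (12 mm above the table), z up. Its y axis runs along the rack's row of four tiles (60 mm apart, in any order) and points to the end where the rack's brass-topped end post stands, 45 mm beyond the centre of the last tile; all four tiles have the same axes. The post is 62 mm high above the table.
- tile_c: White square tile 48 x 48 x 6 mm, fixed on the light wooden drying rack, under the oblong seal at the start; origin at the centre of its underside (12 mm above the table), z up. Its y axis runs along the rack's row of four tiles (60 mm apart, in any order) and points to the end where the rack's brass-topped end post stands, 45 mm beyond the centre of the last tile; all four tiles have the same axes. The post is 62 mm high above the table.
- tile_d: White square tile 48 x 48 x 6 mm, fixed on the light wooden drying rack, under the knob seal at the start; origin at the centre of its underside (12 mm above the table), z up. Its y axis runs along the rack's row of four tiles (60 mm apart, in any order) and points to the end where the rack's brass-topped end post stands, 45 mm beyond the centre of the last tile; all four tiles have the same axes. The post is 62 mm high above the table.
- stand: Dark wooden seal stand, 64 mm (x) by 300 mm (y), fixed; origin on the table under its centre, z up. It has four square pockets in a row at y = -90, -30, 30 and 90 mm, x = 0; each pocket is 48 x 48 mm, its floor 12 mm above the table, with ridges around it 5 mm higher than the floor. At one end stands its end post (stand_post), at the other only a strip 4 mm high.
- stand_post: The stand's brass-topped round end post, 16 mm thick, ball 20 mm wide, 50 mm high above the stand's board (62 mm above the table), fixed at y = +135 or y = -135 mm of the stand; origin at the centre of its foot. The pockets lie 45, 105, 165 and 225 mm from it.
There are look-alikes about, which are no part of the job. What is shaped like the knob_seal but blue or green is not meant.

How it is judged:
At the end, for the whole second after the job is handed in: Each seal stands upright (0.1 rad) and at rest on the floor (3 mm) of the stand's pocket, within 15 mm of its centre along and across; its place counted from the stand's post equals its tile's place counted from the drying rack's post (((y of each of tile_b, tile_c, tile_d in the frame of tile_a below 0.03 m and horizontal distance between tall_seal and stand_post between 0.03 and 0.06 m) or (y of each of tile_b, tile_c, tile_d in the frame of tile_a below 0.09 m and y of any of tile_b, tile_c, tile_d in the frame of tile_a above 0.03 m and horizontal distance between tall_seal and stand_post between 0.09 and 0.12 m) or (y of each of tile_b, tile_c, tile_d in the frame of tile_a below 0.15 m and y of any of tile_b, tile_c, tile_d in the frame of tile_a above 0.09 m and horizontal distance between tall_seal and stand_post between 0.15 and 0.18 m) or (y of each of tile_b, tile_c, tile_d in the frame of tile_a below 0.21 m and y of any of tile_b, tile_c, tile_d in the frame of tile_a above 0.15 m and horizontal distance between tall_seal and stand_post between 0.21 and 0.24 m)) and x of tall_seal in the frame of stand between -0.015 and 0.015 m and z of tall_seal in the frame of stand between 0.009 and 0.0155 m and angle between each of tall_seal, round_seal, oblong_seal, knob_seal's own z axis and vertical below 0.1 rad and linear speed of each of tall_seal, round_seal, oblong_seal, knob_seal below 0.02 m/s and angular speed of each of tall_seal, round_seal, oblong_seal, knob_seal below 0.2 rad/s and ((y of each of tile_a, tile_c, tile_d in the frame of tile_b below 0.03 m and horizontal distance between round_seal and stand_post between 0.03 and 0.06 m) or (y of each of tile_a, tile_c, tile_d in the frame of tile_b below 0.09 m and y of any of tile_a, tile_c, tile_d in the frame of tile_b above 0.03 m and horizontal distance between round_seal and stand_post between 0.09 and 0.12 m) or (y of each of tile_a, tile_c, tile_d in the frame of tile_b below 0.15 m and y of any of tile_a, tile_c, tile_d in the frame of tile_b above 0.09 m and horizontal distance between round_seal and stand_post between 0.15 and 0.18 m) or (y of each of tile_a, tile_c, tile_d in the frame of tile_b below 0.21 m and y of any of tile_a, tile_c, tile_d in the frame of tile_b above 0.15 m and horizontal distance between round_seal and stand_post between 0.21 and 0.24 m)) and x of round_seal in the frame of stand between -0.015 and 0.015 m and z of round_seal in the frame of stand between 0.009 and 0.0155 m and ((y of each of tile_a, tile_b, tile_d in the frame of tile_c below 0.03 m and horizontal distance between oblong_seal and stand_post between 0.03 and 0.06 m) or (y of each of tile_a, tile_b, tile_d in the frame of tile_c below 0.09 m and y of any of tile_a, tile_b, tile_d in the frame of tile_c above 0.03 m and horizontal distance between oblong_seal and stand_post between 0.09 and 0.12 m) or (y of each of tile_a, tile_b, tile_d in the frame of tile_c below 0.15 m and y of any of tile_a, tile_b, tile_d in the frame of tile_c above 0.09 m and horizontal distance between oblong_seal and stand_post between 0.15 and 0.18 m) or (y of each of tile_a, tile_b, tile_d in the frame of tile_c below 0.21 m and y of any of tile_a, tile_b, tile_d in the frame of tile_c above 0.15 m and horizontal distance between oblong_seal and stand_post between 0.21 and 0.24 m)) and x of oblong_seal in the frame of stand between -0.015 and 0.015 m and z of oblong_seal in the frame of stand between 0.009 and 0.0155 m and ((y of each of tile_a, tile_b, tile_c in the frame of tile_d below 0.03 m and horizontal distance between knob_seal and stand_post between 0.03 and 0.06 m) or (y of each of tile_a, tile_b, tile_c in the frame of tile_d below 0.09 m and y of any of tile_a, tile_b, tile_c in the frame of tile_d above 0.03 m and horizontal distance between knob_seal and stand_post between 0.09 and 0.12 m) or (y of each of tile_a, tile_b, tile_c in the frame of tile_d below 0.15 m and y of any of tile_a, tile_b, tile_c in the frame of tile_d above 0.09 m and horizontal distance between knob_seal and stand_post between 0.15 and 0.18 m) or (y of each of tile_a, tile_b, tile_c in the frame of tile_d below 0.21 m and y of any of tile_a, tile_b, tile_c in the frame of tile_d above 0.15 m and horizontal distance between knob_seal and stand_post between 0.21 and 0.24 m)) and x of knob_seal in the frame of stand between -0.015 and 0.015 m and z of knob_seal in the frame of stand between 0.009 and 0.0155 m); the robot touches nothing.
It fails at once if the tall seal has been knocked over (angle between tall_seal's own z axis and vertical above 0.7 rad).
It fails at once if the round seal has been knocked over (angle between round_seal's own z axis and vertical above 0.7 rad).
It fails at once if the oblong seal has been knocked over (angle between oblong_seal's own z axis and vertical above 0.7 rad).
It fails at once if the knob seal has been knocked over (angle between knob_seal's own z axis and vertical above 0.7 rad).
It also fails if it takes over 93 s, if anything falls off the work surface, if the arm or the gripper's body presses on something with over 40 N, if the wrist force passes 120 N, or if a joint passes its speed limit or range.

## Working session

There is one attempt and no reset: what is moved stays moved. The work goes in short steps, Python scripts to look and compute and a shell command to move; the robot and the scene stay as the last step left them, time stands still between calls to the robot, and variables do not carry over. Pictures are saved under pics/ and viewed, about 12 in all and at most 16, crops included, and the job is handed in when it is done.

```bash
ls; mkdir -p pics
python3 - <<'E'
from station import r
import cv2,numpy as np
print(r.state(), r.tip_reach)
for n in("scene","top","wrist"):
    f=r.grab_frame(n); cv2.imwrite(f"pics/{n}0.png",f["image"][:,:,::-1]); np.savez(f"{n}0.npz",**f)
    print(n,f["intrinsics"].tolist(),np.round(f.get("extrinsics",f.get("hand_eye")),4).tolist())
E
```

```text
pics
{'time': 0.0, 'joint_positions': array([ 1.24496224,  0.4683684 , -0.0115994 ,  1.60361225,  0.00604465,
        1.07139518, -0.05631144]), 'qvel': array([-0.00012715,  0.00013256,  0.0005273 ,  0.00158831,  0.00039427,
       -0.00199767, -0.00026807]), 'effort': array([ 2.76670444e-04, -5.20565343e+01, -1.22580741e-02, -2.43752789e+01,
       -5.67230280e-02,  1.73211575e-02,  1.76981348e-04]), 'tool_pos': array([ 0.18116684, -0.62366644,  0.22765074]), 'tcp_rot': array([ 9.90020908e-01,  1.40917835e-01, -2.03641356e-04, -8.50861499e-04]), 'wrist_force': array([-0.39060336,  0.45439649, -0.2069764 ]), 'ft_torque': array([-0.05484682, -0.0354105 , -0.02662806]), 'opening': 1.003186518107551} 0.014
scene [[391.7456108220161, 0.0, 281.1602064321554], [0.0, 391.7456108220161, 215.83373198657728], [0.0, 0.0, 1.0]] [[-0.1812, 0.5178, -0.8361, 1.2224], [0.9834, 0.0848, -0.1606, 0.1447], [-0.0122, -0.8513, -0.5246, 0.5042], [0.0, 0.0, 0.0, 1.0]]
top [[517.4458198468966, 0.0, 267.6283692146012], [0.0, 517.4458198468966, 206.287777380476], [0.0, 0.0, 1.0]] [[-0.0282, -0.9983, 0.0515, 0.4062], [-0.9996, 0.0279, -0.0057, 0.0126], [0.0042, -0.0516, -0.9987, 1.124], [0.0, 0.0, 0.0, 1.0]]
wrist [[320.6430546847179, 0.0, 276.790294299022], [0.0, 320.6430546847179, 209.27435886845223], [0.0, 0.0, 1.0]] [[-0.0004, -0.9607, -0.2775, 0.0774], [1.0, -0.0005, 0.0002, 0.0009], [-0.0003, -0.2775, 0.9607, -0.1564], [0.0, 0.0, 0.0, 1.0]]
```

View pics/top0.png

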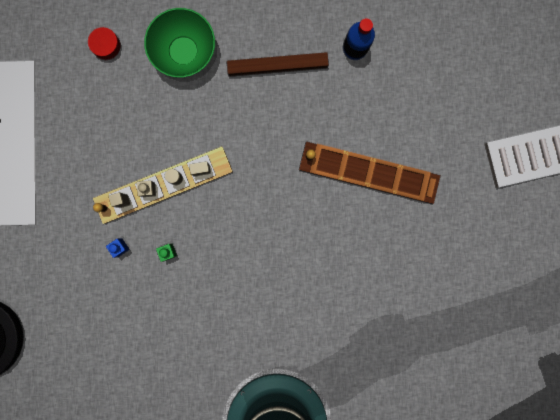

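View pics/scene0.png

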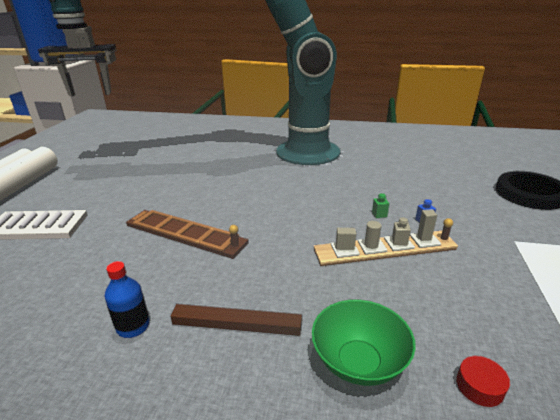

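Candidates in the top view: tall (120,200), knob (148,188), round (175,179) and oblong (200,168) are the grey seals on the light rack, whose post is at (98,208). The look-alikes, which I'll leave alone, are the blue knob (117,248) and the green knob (165,253). The stand post is at (310,155), and its pockets are at about (328,163), (357,170), (384,175) and (411,182). The dark bar at (278,65) is not the stand.

```bash
cat > h.py <<'E'
import numpy as np,cv2
from scipy.spatial.transform import Rotation as R
def T(p,q):
    M=np.eye(4);M[:3,:3]=R.from_quat(q).as_matrix();M[:3,3]=p;return M
def cast(uv,K,E,z):
    uv=np.atleast_2d(uv).astype(float)
    d=np.c_[uv,np.ones(len(uv))]@np.linalg.inv(K).T@E[:3,:3].T
    o=E[:3,3];return o+d*((z-o[2])/d[:,2])[:,None]
def proj(P,K,E):
    P=np.atleast_2d(P);c=(P-E[:3,3])@E[:3,:3];return (c@K.T)[:,:2]/c[:,2:]
E
python3 - <<'E'
from h import *
f=np.load("top0.npz");im=f["image"];K=f["intrinsics"];E=f["extrinsics"]
hsv=cv2.cvtColor(im,cv2.COLOR_RGB2HSV);H,S,V=cv2.split(hsv)
def big(m,box):
    z=np.zeros_like(m);x0,y0,x1,y1=box;z[y0:y1,x0:x1]=m[y0:y1,x0:x1]
    z=cv2.morphologyEx(z,cv2.MORPH_CLOSE,np.ones((9,9)))
    c,_=cv2.findContours(z,0,2);return max(c,key=cv2.contourArea)
woodm=((S>60)&(H<30)).astype(np.uint8)*255
for nm,box in(("rack",(60,130,250,235)),("stand",(280,125,460,220))):
    c=big(woodm,box);rc=cv2.minAreaRect(c);b=cv2.boxPoints(rc)
    P=cast(b,K,E,.012);print(nm,rc,P.round(4)[:,:2].tolist(),P.mean(0).round(4))
    e=P[1]-P[0];g=P[2]-P[1];L=e if np.linalg.norm(e)>np.linalg.norm(g) else g
    print(np.linalg.norm(e),np.linalg.norm(g),np.degrees(np.arctan2(L[1],L[0])))
for u in[(98,207),(310,154)]:print("post",cast(u,K,E,.055).round(4))
print(cast([(328,163),(411,182)],K,E,.012).round(4))
a=cv2.resize(im[135:235,80:240],None,fx=5,fy=5,interpolation=2)
cv2.imwrite("pics/c1.png",a[:,:,::-1])
E
```

```text
rack ((160.8512420654297, 185.38742065429688), (28.35470199584961, 143.52235412597656), 68.08513641357422) [[0.4899, 0.3898], [0.598, 0.1009], [0.5402, 0.0794], [0.4327, 0.3677]] [0.5152 0.2345 0.012 ]
0.30843312086893515 0.06168182123207634 -69.47084893158429
stand ((369.5, 172.00001525878906), (138.73036193847656, 30.80202293395996), 14.03624439239502) [[0.5398, -0.0626], [0.6044, -0.0808], [0.5232, -0.3694], [0.459, -0.3504]] [ 0.5316 -0.2158  0.012 ]
0.06711476510731956 0.2998397628667644 -105.72442797611026
post [[0.4696 0.3568 0.055 ]]
post [[ 0.5677 -0.0847  0.055 ]]
[[ 0.5535 -0.1269  0.012 ]
 [ 0.5073 -0.3048  0.012 ]]
```

View pics/c1.png

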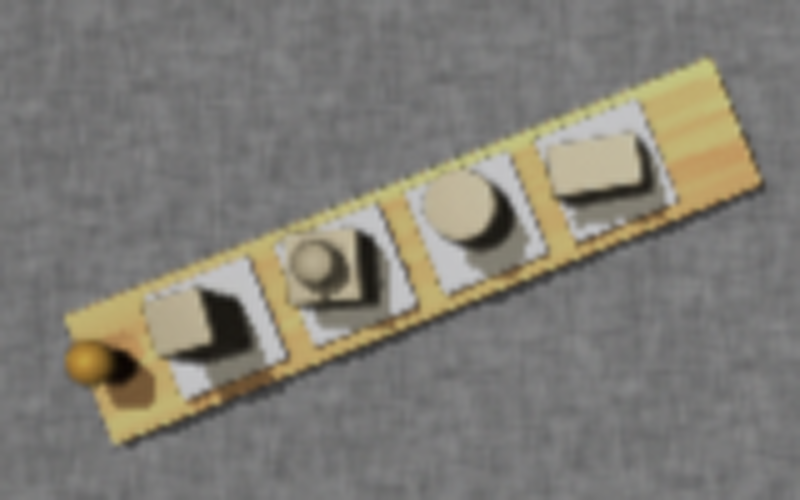

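The crop confirms the order from the rack post: tall, knob, round, oblong. All four are plain grey seals on white tiles. I'll go above the stand first.

```bash
python3 -m inch '[[30,-19.6,0,0,0,0],[30,-19.6,0,0,0,0],[30,-19.6,0,0,0,0],[30,-19.6,0,0,0,0],[30,-19.6,0,0,0,0]]' 70 15
python3 -m inch '[[30,-19.6,0,0,0,0],[30,-19.6,0,0,0,0],[30,-19.6,0,0,0,0],[30,-19.6,0,0,0,0],[30,-19.6,0,0,0,0]]'
python3 -m inch '[[30,-19.6,0,0,0,0],[30,-19.6,0,0,0,0],[30,-19.6,0,0,0,0],[30,-19.6,0,0,0,0],[30,-19.6,0,0,0,0]]'
python3 -m inch '[[0,0,0,0,0,-5.8],[0,0,0,0,0,-5.8],[0,0,0,0,0,-5.8],[0,0,0,0,0,-5.8],[0,0,0,0,0,-5.8]]'
python3 -m inch '[[0,0,0,0,0,-5.8],[0,0,0,0,0,-5.8],[0,0,0,0,0,-5.8],[0,0,0,0,0,-5.8],[0,0,0,0,0,-5.8]]'
cat >> h.py <<'E'
def go(x,y,z,yaw):
    from station import r
    s=r.state();m=T(s["tool_pos"],s["tcp_rot"]);Y=m[:3,1];now=np.degrees(np.arctan2(Y[1],Y[0]))
    a=np.radians(now);d=np.array([x,y])-m[:2,3]
    print("pos",m[:3,3].round(4),"yaw %.1f t %.2f op %.1f"%(now,s["time"],s["opening"]*91.9),"tilt",np.degrees(m[:2,2]).round(2))
    sh=lambda a:np.round([1e3*(d@[-np.sin(a),np.cos(a)]),1e3*(d@[np.cos(a),np.sin(a)]),1e3*(m[2,3]-z)],1)
    print("shift mm (now yaw)",sh(a),"(if turned first)",sh(np.radians(yaw)),"turn z",round(now-yaw,1))
def shot(name):
    from station import r
    s=r.state();m=T(s["tool_pos"],s["tcp_rot"]);f=r.grab_frame("wrist")
    cv2.imwrite(f"pics/{name}.png",f["image"][:,:,::-1])
    E=m@f["hand_eye"];np.savez(name+".npz",image=f["image"],K=f["intrinsics"],E=E)
    return f["image"],f["intrinsics"],E
E
python3 - <<'E'
from h import *
go(.532,-.216,.228,-15.7)
shot("w1")
go(.515,.2345,.228,20.5)
E
```

```text
time: 0.57
tool_pos: [0.2988, -0.4867, 0.2284]
tcp_rot: [0.99, 0.141, -0.0, -0.0]
wrist_force: [0.6, -0.3, -0.6]
opening: 0.76
time: 0.98
tool_pos: [0.4155, -0.3507, 0.2285]
tcp_rot: [0.99, 0.141, -0.0, 0.0]
wrist_force: [0.4, -0.6, -0.5]
opening: 0.759
time: 1.4
tool_pos: [0.5322, -0.2148, 0.2285]
tcp_rot: [0.99, 0.141, -0.0, -0.0]
wrist_force: [0.5, -0.4, -0.5]
opening: 0.764
time: 1.82
tool_pos: [0.5313, -0.2161, 0.2282]
tcp_rot: [0.922, 0.387, -0.0, -0.0]
wrist_force: [0.5, -0.2, 0.4]
opening: 0.767
time: 2.23
tool_pos: [0.5312, -0.2163, 0.2283]
tcp_rot: [0.796, 0.605, -0.0, -0.0]
wrist_force: [0.6, 0.5, 0.4]
opening: 0.763
pos [ 0.5312 -0.2163  0.2283] yaw -15.5 t 2.23 op 70.1 tilt [-0.03  0.01]
shift mm (now yaw) [0.5 0.7 0.3] (if turned first) [0.5 0.7 0.3] turn z 0.2
pos [ 0.5312 -0.2163  0.2282] yaw -15.3 t 2.28 op 69.9 tilt [-0.04  0.01]
shift mm (now yaw) [ 4.307e+02 -1.343e+02  2.000e-01] (if turned first) [4.279e+02 1.427e+02 2.000e-01] turn z -35.8
```

View pics/w1.png

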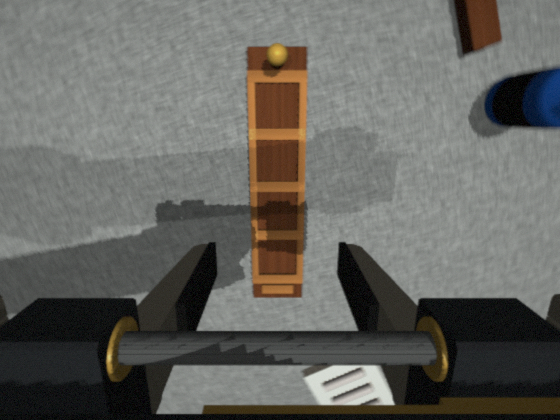

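The wrist view shows the stand upright in the picture, with its brass post at (277,55) at the top. The pockets are at about (277,105), (278,161), (278,211) and (278,257), and nothing blocks them. I'll convert these to positions and then go to the rack.

```bash
python3 - <<'E'
from h import *
f=np.load("w1.npz");K,E=f["K"],f["E"]
b=cast([(248,46),(307,46),(301,297),(254,297)],K,E,.012);print(b[:,:2].round(4).tolist(),b.mean(0).round(4))
d=(b[0]+b[1]-b[2]-b[3])/2;print("len",np.linalg.norm(d),np.degrees(np.arctan2(d[1],d[0])))
p=cast([(277.5,82),(278,128),(278,139),(278,182),(278,240),(278,274)],K,E,.014);print(p.round(4).tolist())
print("post",cast((277,55),K,E,.055))
E
python3 -m inch '[[30,-9,0,0,0,0],[30,-9,0,0,0,0],[30,-9,0,0,0,0],[30,-9,0,0,0,0],[30,-9,0,0,0,0]]' 70 15
python3 -m inch '[[30,-9,0,0,0,0],[30,-9,0,0,0,0],[30,-9,0,0,0,0],[30,-9,0,0,0,0],[30,-9,0,0,0,0]]'
python3 -m inch '[[25,-9,0,0,0,0],[25,-9,0,0,0,0],[25,-9,0,0,0,0],[0,0,0,0,0,-6],[0,0,0,0,0,-6]]'
python3 -m inch '[[0,0,0,0,0,-6],[0,0,0,0,0,-6],[0,0,0,0,0,-6],[0,0,0,0,0,-6],[0,0,0,0,0,0]]' | tail -5
python3 - <<'E'
from h import *
go(.515,.2345,.228,20.5)
shot("w2")
E
```

```text
[[0.5414, -0.065], [0.6013, -0.0816], [0.5211, -0.37], [0.4616, -0.3534]] [ 0.5313 -0.2175  0.012 ]
len 0.2993174128032041 74.4902550290921
[[0.5618, -0.1076, 0.014], [0.5495, -0.1542, 0.014], [0.5462, -0.1658, 0.014], [0.533, -0.2135, 0.014], [0.5136, -0.2838, 0.014], [0.5011, -0.3287, 0.014]]
post [[ 0.56653393 -0.08845365  0.055     ]]
time: 2.7
tool_pos: [0.5286, -0.0584, 0.2285]
tcp_rot: [0.798, 0.602, -0.0, -0.0]
wrist_force: [1.5, 0.1, -0.1]
opening: 0.764
time: 3.12
tool_pos: [0.5262, 0.0982, 0.2285]
tcp_rot: [0.798, 0.602, -0.0, 0.0]
wrist_force: [0.7, 0.3, -0.2]
opening: 0.762
time: 3.53
tool_pos: [0.5202, 0.1788, 0.2285]
tcp_rot: [0.728, 0.686, 0.0, -0.0]
wrist_force: [-0.4, -1.3, -0.2]
opening: 0.76
time: 3.95
tool_pos: [0.5208, 0.1762, 0.2282]
tcp_rot: [0.572, 0.82, -0.0, -0.0]
wrist_force: [-0.5, 0.9, -0.6]
opening: 0.762
pos [0.5208 0.1762 0.2282] yaw 20.2 t 3.95 op 70.0 tilt [-0.05  0.  ]
shift mm (now yaw) [56.7 14.7  0.2] (if turned first) [56.6 15.   0.2] turn z -0.3
```

View pics/w2.png

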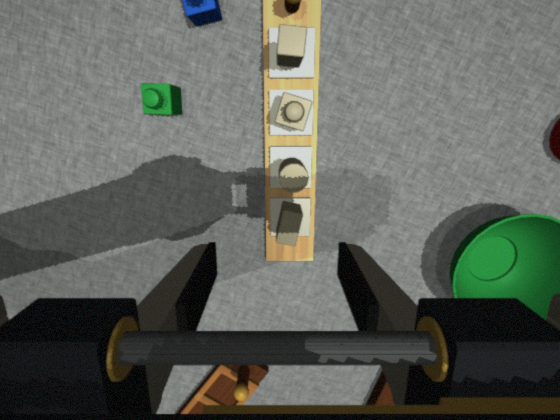

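Run:
```python
from h import *
im=np.load("w2.npz")["image"]
a=cv2.resize(im[15:255,258:326],None,fx=3,fy=3,interpolation=2)
a=np.hstack([a[:380],np.zeros((380,10,3),np.uint8),a[340:720]])
a=cv2.convertScaleAbs(a,alpha=1.5);cv2.imwrite("pics/c2.png",a[:,:,::-1])
```

```text
(no output)
```

View pics/c2.png

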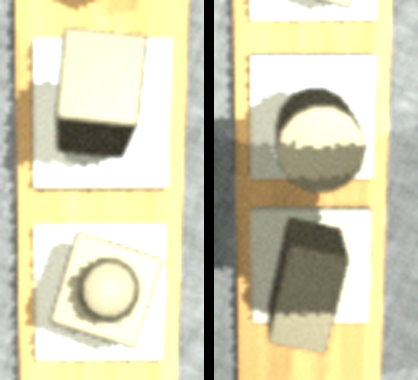

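Run:
```python
from h import *
f=np.load("w2.npz");K,E=f["K"],f["E"];g=np.load("top0.npz")
L=lambda p:np.c_[258+np.array(p)[:,0]/3,15+np.array(p)[:,1]/3]
Rr=lambda p:np.c_[258+(np.array(p)[:,0]-214)/3,15+(np.array(p)[:,1]+340)/3]
C=lambda p:np.c_[80+np.array(p)[:,0]/5,135+np.array(p)[:,1]/5]
def show(n,P):
    c=P.mean(0);e=P[1]-P[0];print(n,c[:2].round(4),[round(1e3*np.linalg.norm(P[(i+1)%len(P)]-P[i]),1) for i in range(len(P))],[round(np.degrees(np.arctan2(*(P[(i+1)%len(P)]-P[i])[1::-1]))%90,1) for i in range(len(P))])
show("tall",cast(L([(68,30),(145,33),(133,120),(60,117)]),K,E,.082))
show("knob",cast(L([(78,232),(162,262),(134,347),(53,316)]),K,E,.058))
show("knobtop",cast(L([(109,290)]),K,E,.074))
show("round",cast(Rr([(320,147)]),K,E,.070))
show("obl",cast(Rr([(284,245),(346,257),(325,352),(270,343)]),K,E,.060))
K,E=g["intrinsics"],g["extrinsics"]
show("tall",cast(C([(145,300),(200,288),(215,348),(160,362)]),K,E,.082))
show("knob",cast(C([(281,243),(353,230),(364,300),(293,308)]),K,E,.058))
show("knobtop",cast(C([(316,264)]),K,E,.074))
show("round",cast(C([(461,207)]),K,E,.070))
show("obl",cast(C([(549,147),(636,133),(644,188),(557,203)]),K,E,.060))
go(.50,.29,.15,20)
```

```text
tall [0.4833 0.3117] [np.float64(21.7), np.float64(22.5), np.float64(21.0), np.float64(22.4)] [np.float64(18.2), np.float64(12.9), np.float64(18.1), np.float64(14.5)]
knob [0.5066 0.2586] [np.float64(28.6), np.float64(27.9), np.float64(28.5), np.float64(27.1)] [np.float64(1.7), np.float64(2.6), np.float64(90.0), np.float64(3.0)]Traceback (most recent call last):
  File "<stdin>", line 10, in <module>
  File "<stdin>", line 7, in show
IndexError: index 1 is out of bounds for axis 0 with size 1
```

Run:
```python
from h import *
f=np.load("w2.npz");K,E=f["K"],f["E"];g=np.load("top0.npz")
L=lambda p:np.c_[258+np.array(p)[:,0]/3,15+np.array(p)[:,1]/3]
Rr=lambda p:np.c_[258+(np.array(p)[:,0]-214)/3,15+(np.array(p)[:,1]+340)/3]
C=lambda p:np.c_[80+np.array(p)[:,0]/5,135+np.array(p)[:,1]/5]
def show(n,P):
    print(n,P.mean(0)[:2].round(4),[(float(round(1e3*np.linalg.norm(e),1)),float(round(np.degrees(np.arctan2(e[1],e[0]))%90,1))) for e in np.roll(P,-1,0)-P])
show("knobtop",cast(L([(109,290)]),K,E,.074))
show("round",cast(Rr([(320,147)]),K,E,.070))
show("obl",cast(Rr([(284,245),(346,257),(325,352),(270,343)]),K,E,.060))
K,E=g["intrinsics"],g["extrinsics"]
show("tall",cast(C([(145,300),(200,288),(215,348),(160,362)]),K,E,.082))
show("knob",cast(C([(281,243),(353,230),(364,300),(293,308)]),K,E,.058))
show("knobtop",cast(C([(316,264)]),K,E,.074))
show("round",cast(C([(461,207)]),K,E,.070))
show("obl",cast(C([(549,147),(636,133),(644,188),(557,203)]),K,E,.060))
go(.483,.3105,.13,15)
```

```text
knobtop [0.5066 0.2583] [(0.0, 0.0)]
round [0.5283 0.1999] [(0.0, 0.0)]
obl [0.5447 0.1449] [(22.3, 8.8), (36.7, 9.5), (20.3, 10.2), (37.3, 12.6)]
tall [0.4813 0.3117] [(22.6, 10.8), (25.1, 13.2), (22.8, 12.8), (25.8, 12.8)]
knob [0.5038 0.2595] [(30.1, 8.7), (29.4, 7.9), (29.4, 4.9), (27.4, 9.5)]
knobtop [0.505  0.2585] [(0.0, 0.0)]
round [0.5271 0.1998] [(0.0, 0.0)]
obl [0.543  0.1454] [(36.4, 7.6), (23.1, 7.0), (36.4, 8.3), (23.5, 6.9)]
pos [0.5209 0.1762 0.2283] yaw 20.0 t 4.00 op 70.3 tilt [-0.04  0.01]
shift mm (now yaw) [139.2  10.3  98.3] (if turned first) [139.5  -1.8  98.3] turn z 5.0
```

```bash
python3 -m inch '[[0,0,0,0,0,5.5],[35,-1,0,0,0,0],[35,-1,0,0,0,0],[35,-1,0,0,0,0],[35,-1,0,0,0,0]]' 60 15|tail -5
python3 -m inch '[[0,0,30,0,0,0],[0,0,30,0,0,0],[0,0,30,0,0,0],[0,0,20,0,0,0],[0,0,0,0,0,0]]'|tail -5
python3 - <<'E'
from h import *
go(.482,.3115,.048,14)
shot("w3")
E
```

```text
time: 4.42
tool_pos: [0.4812, 0.3118, 0.2286]
tcp_rot: [0.613, 0.79, -0.0, 0.0]
wrist_force: [0.3, 0.0, 0.0]
opening: 0.649
time: 4.83
tool_pos: [0.4792, 0.3088, 0.1143]
tcp_rot: [0.612, 0.791, -0.004, -0.001]
wrist_force: [-0.1, -0.6, -0.7]
opening: 0.654
pos [0.4792 0.3088 0.1143] yaw 14.5 t 4.83 op 60.1 tilt [-0.39 -0.25]
shift mm (now yaw) [ 1.9  3.4 66.3] (if turned first) [ 2.   3.4 66.3] turn z 0.5
```

View pics/w3.png

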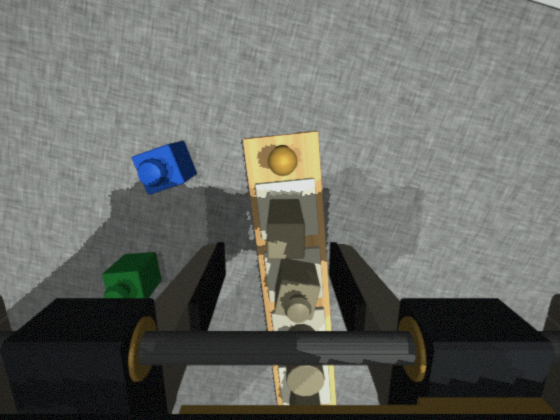

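The tall seal is between the open fingers at (286,235), and the post is at (282,160). I'll shift slightly, descend and grip.

```bash
python3 -m inch '[[2,3.4,0,0,0,0],[0,0,20,0,0,0],[0,0,20,0,0,0],[0,0,20,0,0,0],[0,0,5,0,0,0]]' |tail -5
python3 -m inch '[[0,0,0,0,0,0],[0,0,0,0,0,0],[0,0,0,0,0,0],[0,0,0,0,0,0],[0,0,0,0,0,0]]' 15 15
python3 -m inch '[[0,0,0,0,0,0],[0,0,0,0,0,0],[0,0,0,0,0,0],[0,0,0,0,0,0],[0,0,0,0,0,0]]'
python3 - <<'E'
from h import *
go(.5556,-.1307,.15,-15.7)
E
```

```text
time: 5.3
tool_pos: [0.4846, 0.3133, 0.053]
tcp_rot: [0.612, 0.791, -0.0, 0.0]
wrist_force: [-0.5, -0.5, -0.4]
opening: 0.653
time: 5.72
tool_pos: [0.485, 0.3139, 0.0547]
tcp_rot: [0.611, 0.792, 0.001, 0.0]
wrist_force: [0.2, -0.9, 0.1]
opening: 0.313
time: 6.13
tool_pos: [0.4847, 0.3137, 0.0544]
tcp_rot: [0.611, 0.792, 0.0, 0.0]
wrist_force: [-1.0, -0.8, 5.2]
opening: 0.261
pos [0.4847 0.3137 0.0544] yaw 14.7 t 6.13 op 24.0 tilt [0.04 0.  ]
shift mm (now yaw) [-447.9  -44.1  -95.6] (if turned first) [-408.7  188.6  -95.6] turn z 30.4
```

```bash
python3 -m inch '[[0,0,-10,0,0,0],[0,0,-20,0,0,0],[0,0,-25,0,0,0],[0,0,-25,0,0,0],[0,0,-16,0,0,0]]' |tail -5
python3 -m inch '[[-20,-2,0,0,0,0],[-30,-3,0,0,0,0],[-34,-3.3,0,0,0,0],[-34,-3.3,0,0,0,0],[-34,-3.3,0,0,0,0]]'
python3 -m inch '[[-34,-3.3,0,0,0,0],[-34,-3.3,0,0,0,0],[-34,-3.3,0,0,0,0],[-34,-3.3,0,0,0,0],[-34,-3.3,0,0,0,0]]'
python3 -m inch '[[-34,-3.3,0,0,0,0],[-34,-3.3,0,0,0,0],[-34,-3.3,0,0,0,0],[-24,-2.7,0,0,0,0],[0,0,0,0,0,5]]'
python3 -m inch '[[0,0,0,0,0,6.4],[0,0,0,0,0,6.4],[0,0,0,0,0,6.4],[0,0,0,0,0,6.2],[0,0,0,0,0,0]]'
python3 -m inch '[[0,0,0,0,0,0],[0,0,0,0,0,0],[0,0,0,0,0,0],[0,0,0,0,0,0],[0,0,0,0,0,0]]' |tail -1
python3 - <<'E'
from h import *
go(.5556,-.1307,.0494,-15.7)
E
```

```text
time: 6.55
tool_pos: [0.4848, 0.3142, 0.1522]
tcp_rot: [0.611, 0.792, 0.001, 0.0]
wrist_force: [1.1, 0.1, -1.3]
opening: 0.259
time: 6.97
tool_pos: [0.5084, 0.1613, 0.15]
tcp_rot: [0.611, 0.792, -0.0, 0.0]
wrist_force: [1.0, -0.9, -0.6]
opening: 0.261
time: 7.38
tool_pos: [0.5356, -0.0076, 0.15]
tcp_rot: [0.611, 0.792, 0.0, 0.0]
wrist_force: [0.3, -0.2, -1.1]
opening: 0.259
time: 7.8
tool_pos: [0.5554, -0.1384, 0.1494]
tcp_rot: [0.648, 0.761, -0.001, 0.001]
wrist_force: [0.4, 0.2, -1.1]
opening: 0.262
time: 8.22
tool_pos: [0.5554, -0.1309, 0.15]
tcp_rot: [0.798, 0.603, -0.0, 0.0]
wrist_force: [0.9, -0.0, -0.8]
opening: 0.261
opening: 0.264
pos [ 0.5554 -0.131   0.1495] yaw -15.7 t 8.63 op 24.2 tilt [-0.01  0.01]
shift mm (now yaw) [3.000e-01 1.000e-01 1.001e+02] (if turned first) [3.000e-01 1.000e-01 1.001e+02] turn z 0.0
```

```bash
python3 -m inch '[[0,0,25,0,0,0],[0,0,30,0,0,0],[0,0,25,0,0,0],[0,0,15,0,0,0],[0,0,4,0,0,0]]' |tail -5
python3 -m inch '[[0,0,1,0,0,0],[0,0,0,0,0,0],[0,0,0,0,0,0],[0,0,0,0,0,0],[0,0,0,0,0,0]]'
python3 -m inch '[[0,0,0,0,0,0],[0,0,0,0,0,0],[0,0,0,0,0,0],[0,0,0,0,0,0],[0,0,0,0,0,0]]' 60
python3 -m inch '[[0,0,-10,0,0,0],[0,0,-20,0,0,0],[0,0,-25,0,0,0],[0,0,-25,0,0,0],[0,0,-20,0,0,0]]'
python3 - <<'E'
from h import *
from station import r
go(.506,.2587,.15,5)
f=r.grab_frame("top");g=r.grab_frame("scene")
a=cv2.resize(f["image"][120:240,280:460],None,fx=3,fy=3);b=cv2.resize(g["image"][190:270,110:260],None,fx=3.6,fy=3.6)
cv2.imwrite("pics/p1.png",np.vstack([a,b])[:,:,::-1])
E
```

```text
time: 9.05
tool_pos: [0.5532, -0.1307, 0.0483]
tcp_rot: [0.797, 0.604, -0.002, -0.002]
wrist_force: [-9.6, 2.0, 21.2]
opening: 0.259
time: 9.47
tool_pos: [0.556, -0.1311, 0.0502]
tcp_rot: [0.797, 0.604, 0.0, 0.001]
wrist_force: [-0.2, -0.1, -1.0]
opening: 0.26
time: 9.88
tool_pos: [0.5556, -0.131, 0.0497]
tcp_rot: [0.797, 0.604, 0.0, 0.0]
wrist_force: [0.0, -0.7, -0.1]
opening: 0.603
time: 10.3
tool_pos: [0.556, -0.1308, 0.1521]
tcp_rot: [0.797, 0.604, 0.001, 0.001]
wrist_force: [0.0, 0.9, -1.0]
opening: 0.654
pos [ 0.556  -0.1308  0.1521] yaw -15.7 t 10.30 op 60.1 tilt [ 0.09 -0.02]
shift mm (now yaw) [ 361.5 -153.4    2.1] (if turned first) [392.4 -15.9   2.1] turn z -20.7
```

View pics/p1.png

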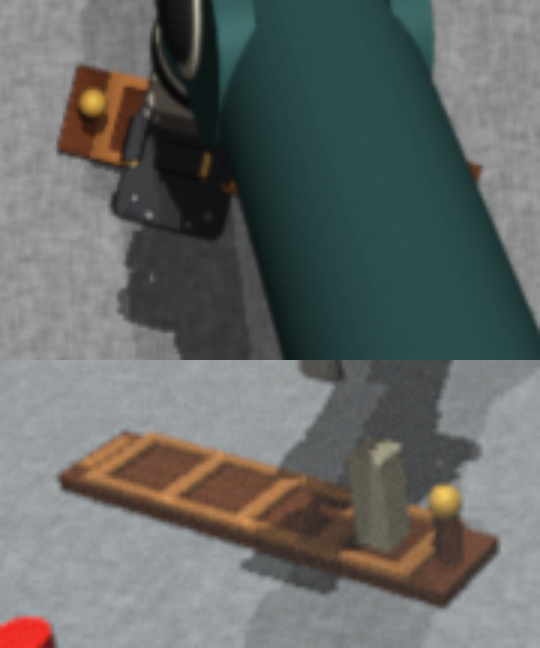

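The tall seal stands in the pocket next to the post. The scene inset shows it at (380,495) with the post at (445,520). Next is the knob seal.

```bash
python3 -m inch '[[20,-8,0,0,0,0],[34,-14.4,0,0,0,0],[34,-14.4,0,0,0,0],[34,-14.4,0,0,0,0],[34,-14.4,0,0,0,0]]' |tail -5
python3 -m inch '[[34,-14.4,0,0,0,0],[34,-14.4,0,0,0,0],[34,-14.4,0,0,0,0],[34,-14.4,0,0,0,0],[34,-14.4,0,0,0,0]]' |tail -5
python3 -m inch '[[20,-9,0,0,0,0],[15.5,-6.8,0,0,0,0],[0,0,0,0,0,-6.9],[0,0,0,0,0,-6.9],[0,0,0,0,0,-6.9]]' |tail -5
python3 -m inch '[[0,0,0,0,0,0],[0,0,0,0,0,0],[0,0,0,0,0,0],[0,0,0,0,0,0],[0,0,0,0,0,0]]' |tail -1
python3 - <<'E'
from h import *
go(.506,.2587,.042,5)
shot("w4")
E
```

```text
time: 10.82
tool_pos: [0.5337, 0.0383, 0.1492]
tcp_rot: [0.797, 0.604, -0.0, -0.0]
wrist_force: [1.3, 0.4, 1.0]
opening: 0.656
time: 11.23
tool_pos: [0.5103, 0.2216, 0.1492]
tcp_rot: [0.797, 0.604, -0.0, -0.0]
wrist_force: [1.0, -0.2, 0.4]
opening: 0.654
time: 11.65
tool_pos: [0.5049, 0.2591, 0.1491]
tcp_rot: [0.673, 0.74, -0.001, -0.0]
wrist_force: [0.5, -0.3, 0.7]
opening: 0.654
opening: 0.652
pos [0.5057 0.2584 0.1496] yaw 4.9 t 12.07 op 59.9 tilt [ 0.01 -0.01]
shift mm (now yaw) [  0.2   0.4 107.6] (if turned first) [  0.2   0.4 107.6] turn z -0.1
```

View pics/w4.png

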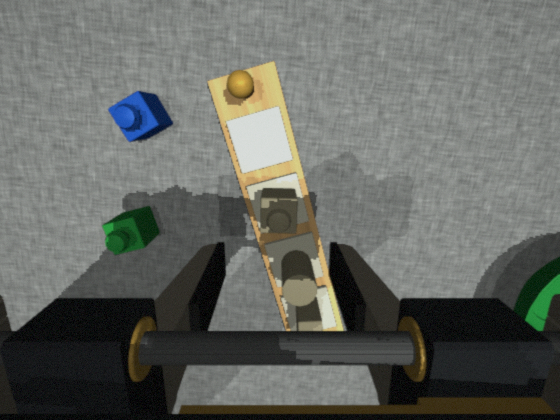

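The knob seal is square to the jaws at (279,215) and centred. Descending.

```bash
python3 -m inch '[[0,0,20,0,0,0],[0,0,25,0,0,0],[0,0,25,0,0,0],[0,0,20,0,0,0],[0,0,12,0,0,0]]' |tail -5
python3 -m inch '[[0,0,5,0,0,0],[0,0,0,0,0,0],[0,0,0,0,0,0],[0,0,0,0,0,0],[0,0,0,0,0,0]]' 
python3 -m inch '[[0,0,0,0,0,0],[0,0,0,0,0,0],[0,0,0,0,0,0],[0,0,0,0,0,0],[0,0,0,0,0,0]]' 20 15
python3 -m inch '[[0,0,0,0,0,0],[0,0,0,0,0,0],[0,0,0,0,0,0],[0,0,0,0,0,0],[0,0,0,0,0,0]]'
python3 - <<'E'
from h import *
go(.5396,-.189,.15,-15.7)
E
```

```text
time: 12.53
tool_pos: [0.5046, 0.2579, 0.0454]
tcp_rot: [0.676, 0.737, -0.001, -0.0]
wrist_force: [-0.2, 0.2, 0.6]
opening: 0.657
time: 12.95
tool_pos: [0.5064, 0.259, 0.0438]
tcp_rot: [0.676, 0.737, 0.001, 0.0]
wrist_force: [0.2, 0.1, 0.3]
opening: 0.654
time: 13.37
tool_pos: [0.5058, 0.2586, 0.0427]
tcp_rot: [0.676, 0.737, 0.0, 0.0]
wrist_force: [-0.9, 0.6, 2.2]
opening: 0.324
time: 13.78
tool_pos: [0.5058, 0.2586, 0.0427]
tcp_rot: [0.676, 0.737, 0.0, 0.0]
wrist_force: [-0.5, -0.6, 1.7]
opening: 0.327
pos [0.5058 0.2586 0.0427] yaw 5.0 t 13.78 op 30.0 tilt [0.02 0.  ]
shift mm (now yaw) [-448.9   -5.3 -107.3] (if turned first) [-421.8  153.6 -107.3] turn z 20.7
```

```bash
python3 -m inch '[[0,0,-12,0,0,0],[0,0,-25,0,0,0],[0,0,-28,0,0,0],[0,0,-27,0,0,0],[0,0,-15,0,0,0]]' |tail -5
python3 -m inch '[[-20,-0.3,0,0,0,0],[-30,-0.4,0,0,0,0],[-34,-0.4,0,0,0,0],[-34,-0.4,0,0,0,0],[-34,-0.4,0,0,0,0]]'|tail -1
python3 -m inch '[[-34,-0.4,0,0,0,0],[-34,-0.4,0,0,0,0],[-34,-0.4,0,0,0,0],[-34,-0.4,0,0,0,0],[-34,-0.4,0,0,0,0]]'|tail -1
python3 -m inch '[[-34,-0.4,0,0,0,0],[-34,-0.4,0,0,0,0],[-34,-0.4,0,0,0,0],[-25,-0.3,0,0,0,0],[0,0,0,0,0,4.7]]'|tail -5
python3 -m inch '[[0,0,0,0,0,6],[0,0,0,0,0,6],[0,0,0,0,0,4],[0,0,0,0,0,0],[0,0,0,0,0,0]]'|tail -5
python3 -m inch '[[0,0,0,0,0,0],[0,0,0,0,0,0],[0,0,0,0,0,0],[0,0,0,0,0,0],[0,0,0,0,0,0]]' |tail -1
python3 - <<'E'
from h import *
go(.5396,-.189,.0374,-15.7)
E
```

```text
time: 14.2
tool_pos: [0.5061, 0.2594, 0.1529]
tcp_rot: [0.675, 0.737, 0.001, 0.0]
wrist_force: [0.8, -0.1, -0.9]
opening: 0.326
opening: 0.326
opening: 0.331
time: 15.45
tool_pos: [0.5384, -0.1964, 0.1495]
tcp_rot: [0.709, 0.706, -0.001, 0.001]
wrist_force: [-0.7, -0.3, -1.0]
opening: 0.326
time: 15.87
tool_pos: [0.5392, -0.1889, 0.1499]
tcp_rot: [0.796, 0.605, -0.0, -0.0]
wrist_force: [0.2, -0.0, -1.4]
opening: 0.322
opening: 0.321
pos [ 0.5393 -0.1892  0.1495] yaw -15.7 t 16.28 op 29.5 tilt [-0.01  0.  ]
shift mm (now yaw) [  0.3   0.2 112.1] (if turned first) [  0.3   0.2 112.1] turn z 0.0
```

```bash
python3 -m inch '[[0,0,20,0,0,0],[0,0,28,0,0,0],[0,0,25,0,0,0],[0,0,20,0,0,0],[0,0,10,0,0,0]]' |tail -5
python3 -m inch '[[0,0,4,0,0,0],[0,0,3,0,0,0],[0,0,1.5,0,0,0],[0,0,0,0,0,0],[0,0,0,0,0,0]]'
python3 -m inch '[[0,0,0.5,0,0,0],[0,0,0,0,0,0],[0,0,0,0,0,0],[0,0,0,0,0,0],[0,0,0,0,0,0]]'
python3 -m inch '[[0,0,0,0,0,0],[0,0,0,0,0,0],[0,0,0,0,0,0],[0,0,0,0,0,0],[0,0,0,0,0,0]]' 60
python3 -m inch '[[0,0,-10,0,0,0],[0,0,-25,0,0,0],[0,0,-30,0,0,0],[0,0,-30,0,0,0],[0,0,-20,0,0,0]]'|tail -5
python3 - <<'E'
from h import *
go(.5277,.2,.15,20)
E
```

```text
time: 16.7
tool_pos: [0.5378, -0.1889, 0.044]
tcp_rot: [0.797, 0.604, -0.001, -0.002]
wrist_force: [-0.1, -0.3, -1.2]
opening: 0.33
time: 17.12
tool_pos: [0.5401, -0.1894, 0.0391]
tcp_rot: [0.797, 0.604, 0.0, 0.001]
wrist_force: [-0.7, 0.1, -0.9]
opening: 0.326
time: 17.53
tool_pos: [0.5394, -0.1892, 0.0377]
tcp_rot: [0.797, 0.604, 0.0, 0.0]
wrist_force: [-0.1, -0.2, -0.6]
opening: 0.33
time: 17.95
tool_pos: [0.5395, -0.1892, 0.0376]
tcp_rot: [0.797, 0.604, 0.0, 0.0]
wrist_force: [-0.1, -0.4, 0.2]
opening: 0.647
time: 18.37
tool_pos: [0.5405, -0.1892, 0.156]
tcp_rot: [0.797, 0.604, 0.001, 0.001]
wrist_force: [1.1, -0.6, 0.0]
opening: 0.65
pos [ 0.5405 -0.1892  0.156 ] yaw -15.7 t 18.37 op 59.8 tilt [ 0.18 -0.06]
shift mm (now yaw) [ 371.3 -117.5    6. ] (if turned first) [370.1 121.1   6. ] turn z -35.7
```

```bash
python3 -m inch '[[20,-6.3,0,0,0,0],[34,-10.8,0,0,0,0],[34,-10.8,0,0,0,0],[34,-10.8,0,0,0,0],[34,-10.8,0,0,0,0]]' |tail -5
python3 -m inch '[[34,-10.8,0,0,0,0],[34,-10.8,0,0,0,0],[34,-10.8,0,0,0,0],[34,-10.8,0,0,0,0],[34,-10.8,0,0,0,0]]' |tail -5
python3 -m inch '[[25,-8,0,0,0,0],[20,-6,0,0,0,0],[0,0,0,0,0,-6],[0,0,0,0,0,-6],[0,0,0,0,0,-6]]' |tail -5
python3 -m inch '[[0,0,0,0,0,-6],[0,0,0,0,0,-6],[0,0,0,0,0,-5.7],[0,0,0,0,0,0],[0,0,0,0,0,0]]' |tail -1
python3 -m inch '[[0,0,0,0,0,0],[0,0,0,0,0,0],[0,0,0,0,0,0],[0,0,0,0,0,0],[0,0,0,0,0,0]]' |tail -1
python3 - <<'E'
from h import *
go(.5277,.2,.045,20)
shot("w5")
E
```

```text
time: 18.78
tool_pos: [0.5338, -0.0242, 0.1535]
tcp_rot: [0.797, 0.604, 0.0, 0.0]
wrist_force: [0.8, 0.0, 0.1]
opening: 0.655
time: 19.2
tool_pos: [0.5277, 0.1543, 0.1535]
tcp_rot: [0.797, 0.604, 0.0, 0.0]
wrist_force: [1.2, -0.1, -0.6]
opening: 0.653
time: 19.62
tool_pos: [0.5265, 0.2006, 0.1533]
tcp_rot: [0.69, 0.724, 0.0, 0.0]
wrist_force: [0.0, -0.3, -0.5]
opening: 0.652
opening: 0.654
opening: 0.653
pos [0.5266 0.1998 0.1526] yaw 20.0 t 20.45 op 60.0 tilt [ 0.   -0.01]
shift mm (now yaw) [ -0.2   1.1 107.6] (if turned first) [ -0.2   1.1 107.6] turn z -0.0
```

View pics/w5.png

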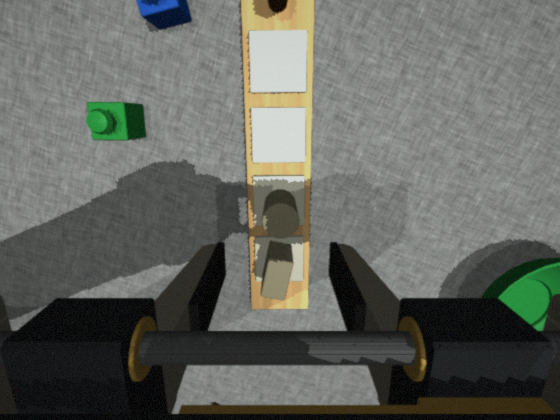

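The round seal is centred between the fingers at (281,212). Descending and gripping.

```bash
python3 -m inch '[[0,1,20,0,0,0],[0,0,25,0,0,0],[0,0,25,0,0,0],[0,0,20,0,0,0],[0,0,12,0,0,0]]' |tail -5
python3 -m inch '[[0,0,5.5,0,0,0],[0,0,0,0,0,0],[0,0,0,0,0,0],[0,0,0,0,0,0],[0,0,0,0,0,0]]' |tail -1
python3 -m inch '[[0,0,0,0,0,0],[0,0,0,0,0,0],[0,0,0,0,0,0],[0,0,0,0,0,0],[0,0,0,0,0,0]]' 20 15
python3 -m inch '[[0,0,0,0,0,0],[0,0,0,0,0,0],[0,0,0,0,0,0],[0,0,0,0,0,0],[0,0,0,0,0,0]]'
python3 - <<'E'
from h import *
go(.5234,-.247,.15,-15.7)
E
```

```text
time: 20.92
tool_pos: [0.5265, 0.1995, 0.0483]
tcp_rot: [0.574, 0.819, -0.001, -0.001]
wrist_force: [-0.6, 0.3, -0.9]
opening: 0.652
opening: 0.651
time: 21.75
tool_pos: [0.5279, 0.2002, 0.0452]
tcp_rot: [0.574, 0.819, 0.0, 0.0]
wrist_force: [0.1, -0.5, 0.9]
opening: 0.32
time: 22.17
tool_pos: [0.5279, 0.2002, 0.0452]
tcp_rot: [0.574, 0.819, 0.0, 0.0]
wrist_force: [1.4, 0.5, 1.4]
opening: 0.322
pos [0.5279 0.2002 0.0452] yaw 20.0 t 22.17 op 29.6 tilt [0.03 0.01]
shift mm (now yaw) [-418.7 -157.1 -104.8] (if turned first) [-431.7  116.7 -104.8] turn z 35.7
```

```bash
python3 -m inch '[[0,0,-12,0,0,0],[0,0,-25,0,0,0],[0,0,-28,0,0,0],[0,0,-25,0,0,0],[0,0,-15,0,0,0]]' |tail -5
python3 -m inch '[[-20,-7.5,0,0,0,0],[-28,-10.5,0,0,0,0],[-32,-12,0,0,0,0],[-32,-12,0,0,0,0],[-32,-12,0,0,0,0]]'|tail -1
python3 -m inch '[[-32,-12,0,0,0,0],[-32,-12,0,0,0,0],[-32,-12,0,0,0,0],[-32,-12,0,0,0,0],[-32,-12,0,0,0,0]]'|tail -1
python3 -m inch '[[-32,-12,0,0,0,0],[-32,-12,0,0,0,0],[-32,-12,0,0,0,0],[-18.7,-7.1,0,0,0,0],[0,0,0,0,0,5]]'|tail -5
python3 -m inch '[[0,0,0,0,0,6],[0,0,0,0,0,6],[0,0,0,0,0,6],[0,0,0,0,0,6],[0,0,0,0,0,6]]'|tail -5
python3 -m inch '[[0,0,0,0,0,0.7],[0,0,0,0,0,0],[0,0,0,0,0,0],[0,0,0,0,0,0],[0,0,0,0,0,0]]' |tail -1
python3 - <<'E'
from h import *
go(.5234,-.247,.0397,-15.7)
E
```

```text
time: 22.58
tool_pos: [0.5278, 0.2007, 0.153]
tcp_rot: [0.573, 0.819, 0.001, 0.001]
wrist_force: [0.6, 0.5, -1.8]
opening: 0.324
opening: 0.321
opening: 0.323
time: 23.83
tool_pos: [0.5214, -0.2533, 0.1498]
tcp_rot: [0.612, 0.791, -0.001, -0.0]
wrist_force: [1.0, -0.4, -1.7]
opening: 0.324
time: 24.25
tool_pos: [0.5226, -0.2466, 0.1503]
tcp_rot: [0.795, 0.607, -0.0, -0.001]
wrist_force: [-0.3, 0.4, -1.1]
opening: 0.321
opening: 0.324
pos [ 0.523 -0.247  0.15 ] yaw -15.6 t 24.67 op 29.8 tilt [-0.01  0.02]
shift mm (now yaw) [1.000e-01 3.000e-01 1.103e+02] (if turned first) [1.000e-01 3.000e-01 1.103e+02] turn z 0.1
```

```bash
python3 -m inch '[[0,0,20,0,0,0],[0,0,27,0,0,0],[0,0,25,0,0,0],[0,0,19,0,0,0],[0,0,10,0,0,0]]' |tail -5
python3 -m inch '[[0,0,4,0,0,0],[0,0,3,0,0,0],[0,0,1.5,0,0,0],[0,0,0,0,0,0],[0,0,0,0,0,0]]'|tail -5
python3 -m inch '[[0,0,0.5,0,0,0],[0,0,0,0,0,0],[0,0,0,0,0,0],[0,0,0,0,0,0],[0,0,0,0,0,0]]'
python3 -m inch '[[0,0,0,0,0,0],[0,0,0,0,0,0],[0,0,0,0,0,0],[0,0,0,0,0,0],[0,0,0,0,0,0]]' 60
python3 -m inch '[[0,0,-10,0,0,0],[0,0,-25,0,0,0],[0,0,-30,0,0,0],[0,0,-30,0,0,0],[0,0,-15,0,0,0]]'|tail -5
python3 - <<'E'
from h import *
go(.544,.145,.15,9)
E
```

```text
time: 25.08
tool_pos: [0.5216, -0.2466, 0.0465]
tcp_rot: [0.797, 0.604, -0.001, -0.002]
wrist_force: [-0.2, -0.3, -1.5]
opening: 0.325
time: 25.5
tool_pos: [0.5239, -0.2474, 0.0416]
tcp_rot: [0.797, 0.604, 0.0, 0.001]
wrist_force: [-0.2, 0.1, -0.4]
opening: 0.323
time: 25.92
tool_pos: [0.5232, -0.2471, 0.0402]
tcp_rot: [0.797, 0.604, 0.0, 0.0]
wrist_force: [0.2, -0.6, -0.3]
opening: 0.323
time: 26.33
tool_pos: [0.5232, -0.2471, 0.0401]
tcp_rot: [0.797, 0.604, 0.0, 0.0]
wrist_force: [-0.3, 0.4, 1.5]
opening: 0.647
time: 26.75
tool_pos: [0.5249, -0.2473, 0.1543]
tcp_rot: [0.797, 0.604, 0.001, 0.002]
wrist_force: [1.0, -0.9, -0.3]
opening: 0.651
pos [ 0.5249 -0.2473  0.1543] yaw -15.7 t 26.75 op 59.9 tilt [ 0.26 -0.12]
shift mm (now yaw) [382.9 -87.6   4.3] (if turned first) [384.5  80.3   4.3] turn z -24.7
```

```bash
python3 -m inch '[[20,-4.6,0,0,0,0],[34,-7.8,0,0,0,0],[34,-7.8,0,0,0,0],[34,-7.8,0,0,0,0],[34,-7.8,0,0,0,0]]' |tail -5
python3 -m inch '[[34,-7.8,0,0,0,0],[34,-7.8,0,0,0,0],[34,-7.8,0,0,0,0],[34,-7.8,0,0,0,0],[34,-7.8,0,0,0,0]]' |tail -5
python3 -m inch '[[32,-7.3,0,0,0,0],[25,-4,0,0,0,0],[0,0,0,0,0,-6],[0,0,0,0,0,-6],[0,0,0,0,0,-6]]' |tail -5
python3 -m inch '[[0,0,0,0,0,-6.7],[0,0,0,0,0,0],[0,0,0,0,0,0],[0,0,0,0,0,0],[0,0,0,0,0,0]]' |tail -1
python3 - <<'E'
from h import *
go(.544,.145,.042,9)
shot("w6")
E
```

```text
time: 27.17
tool_pos: [0.5309, -0.0858, 0.151]
tcp_rot: [0.797, 0.604, 0.0, 0.0]
wrist_force: [0.4, 0.4, 0.5]
opening: 0.656
time: 27.58
tool_pos: [0.5393, 0.0887, 0.151]
tcp_rot: [0.797, 0.604, 0.0, 0.0]
wrist_force: [0.5, 1.0, -1.0]
opening: 0.656
time: 28.0
tool_pos: [0.5438, 0.146, 0.1508]
tcp_rot: [0.69, 0.724, 0.0, 0.0]
wrist_force: [0.1, -0.9, 0.0]
opening: 0.653
opening: 0.652
pos [0.544  0.1448 0.1503] yaw 8.9 t 28.42 op 59.9 tilt [ 0.02 -0.01]
shift mm (now yaw) [  0.2   0.  108.3] (if turned first) [  0.2   0.  108.3] turn z -0.1
```

View pics/w6.png

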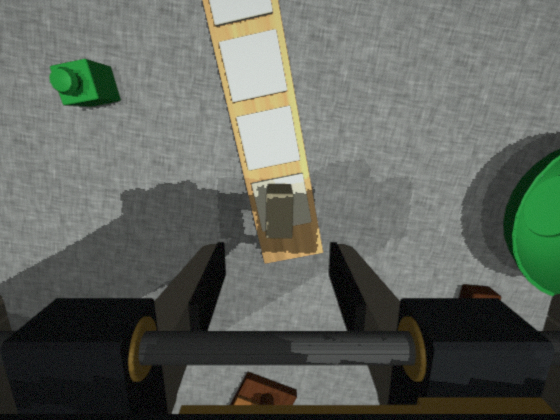

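The oblong seal is aligned and centred at (279,213), with its narrow side across the jaws.

```bash
python3 -m inch '[[0,0,20,0,0,0],[0,0,25,0,0,0],[0,0,25,0,0,0],[0,0,20,0,0,0],[0,0,12,0,0,0]]' |tail -5
python3 -m inch '[[0,0,6,0,0,0],[0,0,0,0,0,0],[0,0,0,0,0,0],[0,0,0,0,0,0],[0,0,0,0,0,0]]' |tail -1
python3 -m inch '[[0,0,0,0,0,0],[0,0,0,0,0,0],[0,0,0,0,0,0],[0,0,0,0,0,0],[0,0,0,0,0,0]]' 13 15
python3 -m inch '[[0,0,0,0,0,0],[0,0,0,0,0,0],[0,0,0,0,0,0],[0,0,0,0,0,0],[0,0,0,0,0,0]]'
python3 - <<'E'
from h import *
go(.5073,-.305,.15,-15.7)
E
```

```text
time: 28.88
tool_pos: [0.5428, 0.1445, 0.046]
tcp_rot: [0.65, 0.76, -0.001, -0.001]
wrist_force: [-0.7, -0.4, 0.1]
opening: 0.654
opening: 0.655
time: 29.72
tool_pos: [0.544, 0.1449, 0.0421]
tcp_rot: [0.649, 0.76, 0.0, 0.0]
wrist_force: [0.0, 0.2, -0.1]
opening: 0.312
time: 30.13
tool_pos: [0.5441, 0.145, 0.0421]
tcp_rot: [0.649, 0.76, 0.0, 0.0]
wrist_force: [0.7, -0.5, 0.0]
opening: 0.236
pos [0.5441 0.145  0.0421] yaw 9.0 t 30.13 op 21.7 tilt [0.02 0.01]
shift mm (now yaw) [-438.7 -106.8 -107.9] (if turned first) [-443.2   86.3 -107.9] turn z 24.7
```

```bash
python3 -m inch '[[0,0,-12,0,0,0],[0,0,-25,0,0,0],[0,0,-28,0,0,0],[0,0,-27,0,0,0],[0,0,-16,0,0,0]]' |tail -5
python3 -m inch '[[-20,-4.9,0,0,0,0],[-28,-6.8,0,0,0,0],[-33,-8,0,0,0,0],[-33,-8,0,0,0,0],[-33,-8,0,0,0,0]]'|tail -1
python3 -m inch '[[-33,-8,0,0,0,0],[-33,-8,0,0,0,0],[-33,-8,0,0,0,0],[-33,-8,0,0,0,0],[-33,-8,0,0,0,0]]'|tail -1
python3 -m inch '[[-33,-8,0,0,0,0],[-33,-8,0,0,0,0],[-33,-8,0,0,0,0],[-27.7,-7.1,0,0,0,0],[0,0,0,0,0,4.7]]'|tail -5
python3 -m inch '[[0,0,0,0,0,5],[0,0,0,0,0,5],[0,0,0,0,0,5],[0,0,0,0,0,5],[0,0,0,0,0,0]]'|tail -5
python3 -m inch '[[0,0,0,0,0,0],[0,0,0,0,0,0],[0,0,0,0,0,0],[0,0,0,0,0,0],[0,0,0,0,0,0]]' |tail -1
python3 - <<'E'
from h import *
go(.5073,-.305,.0366,-15.7)
E
```

```text
time: 30.55
tool_pos: [0.5445, 0.1456, 0.1533]
tcp_rot: [0.649, 0.761, 0.001, 0.001]
wrist_force: [0.9, 0.5, -0.7]
opening: 0.236
opening: 0.235
opening: 0.238
time: 31.8
tool_pos: [0.5045, -0.3129, 0.15]
tcp_rot: [0.684, 0.73, -0.002, 0.0]
wrist_force: [-0.3, -1.4, -0.7]
opening: 0.239
time: 32.22
tool_pos: [0.5068, -0.3047, 0.1506]
tcp_rot: [0.798, 0.603, -0.0, -0.0]
wrist_force: [-0.5, 0.1, -1.3]
opening: 0.237
opening: 0.241
pos [ 0.5069 -0.3051  0.15  ] yaw -15.7 t 32.63 op 22.1 tilt [-0.01  0.01]
shift mm (now yaw) [  0.2   0.3 113.4] (if turned first) [  0.2   0.3 113.4] turn z 0.0
```

```bash
python3 -m inch '[[0,0,20,0,0,0],[0,0,28,0,0,0],[0,0,26,0,0,0],[0,0,20,0,0,0],[0,0,10,0,0,0]]' |tail -5
python3 -m inch '[[0,0,4,0,0,0],[0,0,3,0,0,0],[0,0,1.5,0,0,0],[0,0,0,0,0,0],[0,0,0,0,0,0]]'|tail -5
python3 -m inch '[[0,0,0.8,0,0,0],[0,0,0,0,0,0],[0,0,0,0,0,0],[0,0,0,0,0,0],[0,0,0,0,0,0]]'
python3 -m inch '[[0,0,0,0,0,0],[0,0,0,0,0,0],[0,0,0,0,0,0],[0,0,0,0,0,0],[0,0,0,0,0,0]]' 60
python3 -m inch '[[0,0,-10,0,0,0],[0,0,-25,0,0,0],[0,0,-30,0,0,0],[0,0,-30,0,0,0],[0,0,-30,0,0,0]]'|tail -5
python3 -m inch '[[20,-20,-20,0,0,0],[30,-30,0,0,0,0],[30,-30,0,0,0,0],[10,-30,0,0,0,0],[0,0,0,0,0,0]]'|tail -5
python3 - <<'E'
from h import *
from station import r
shot("w7")
f=np.load("w7.npz");im=f["image"]
g=r.grab_frame("scene")["image"]
cv2.imwrite("pics/p7.png",np.vstack([im[:300],cv2.resize(g[185:265,110:260],(560,299))])[:,:,::-1])
E
```

```text
time: 33.05
tool_pos: [0.5055, -0.3044, 0.0433]
tcp_rot: [0.797, 0.604, -0.001, -0.002]
wrist_force: [0.4, -0.6, -0.9]
opening: 0.237
time: 33.47
tool_pos: [0.5077, -0.3055, 0.0386]
tcp_rot: [0.797, 0.604, 0.0, 0.001]
wrist_force: [0.9, -0.3, -1.6]
opening: 0.241
time: 33.88
tool_pos: [0.5071, -0.3051, 0.0369]
tcp_rot: [0.797, 0.604, 0.0, 0.0]
wrist_force: [0.7, 0.8, -1.1]
opening: 0.237
time: 34.3
tool_pos: [0.5071, -0.3051, 0.0369]
tcp_rot: [0.797, 0.604, 0.0, 0.0]
wrist_force: [0.2, 0.0, 0.4]
opening: 0.579
time: 34.72
tool_pos: [0.507, -0.3048, 0.1637]
tcp_rot: [0.797, 0.604, 0.0, -0.0]
wrist_force: [-0.0, -0.7, -0.2]
opening: 0.651
time: 35.13
tool_pos: [0.4217, -0.1857, 0.182]
tcp_rot: [0.795, 0.606, -0.002, -0.001]
wrist_force: [0.1, -0.1, -0.6]
opening: 0.652
```

View pics/p7.png

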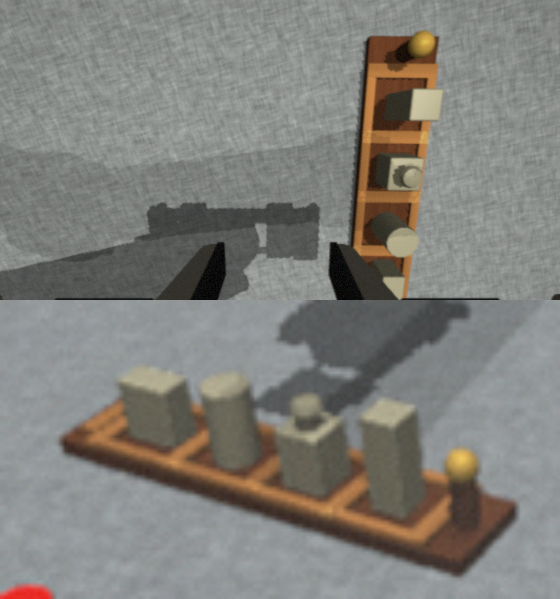

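All four seals stand upright inside the ridges. In the lower panel, counted from the post at (463,490), they are tall (392,460), knob (315,450), round (230,420) and oblong (155,405). The gripper is clear, so I'll hand in.

```bash
python3 -c "
from station import r
s=r.state();print(s['time'],s['wrist_force'],abs(s['qvel']).max());print(r.close_job())"
```

```text
35.2333 [ 0.40265253 -0.75098405  0.16855272] 0.05417938895741689
the job is handed in; nothing more can be done
None
```

I moved all four seals from the drying rack to the stand, one in each pocket. Counted from the stand's post they are tall, knob, round and oblong, the same order as on the rack. I handed the job in at about 35 s.

The last wrist and scene pictures show all four seals upright inside the pocket ridges. The gripper was open and well clear. At release the tool was within about 1 mm of each estimated pocket centre; I took no separate measurement of the seals afterwards.

Two things were less than perfect:
- **Tall seal:** while I was lowering it, the tool overshot and briefly pressed down with a wrist force of about 21 N (limit 120 N). I lowered the other three more slowly, with no noticeable contact force.
- **Camera agreement:** the top and wrist views differed by 1–3 mm on the seal positions, well within the grip and pocket tolerances.

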